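Lock the budgie feeder into its cage dock

TASK

With the closed fingertips, press the orange spring plate behind the green feeder fully down and keep it held down while you push the feeder along its track, past the red tooth and into the cage doorway, until it is fully home against the stops. Then let the plate go, so that it springs right up and locks the feeder in, and move clear. Only press and push: grip and lift nothing, and leave the other things on the table where they are.

Things in the scene. Friction and masses are not known exactly. Their poses are not given: they have to be found in the camera images.
- feeder_home (a point): Fixed point of the white dock: where the feeder's origin lies when fully home. On the track's top, 36 mm above the table, mid-width. x = sliding direction, level, away from the robot into the wire cage (dock turned up to 20 degrees); y = left across the track; z up. The straight track runs from 199 mm before to 78 mm beyond, 112 mm wide; its lips (48 mm high) keep the feeder down.
- feeder: Green open trough, 140 mm long (own x = sliding direction), 80 wide, 50 high, 0.11 to 0.22 kg; origin: centre of its underside, 36 mm above the table. It only slides. Starts 66 to 89 mm short of home, before the tooth. Its front 45 mm is solid down to the track: the tooth stops this foot. Behind the foot it is hollow below (14 mm high), where the tooth stands once it is home.
- feeder_rear (a point): Centre of the foot of the feeder's flat upright rear wall, 70 mm behind the feeder's origin; axes as the feeder's. The wall, 50 mm high, is the face to push on; moves with the feeder.
- plate_pad (a point): On the flat top of the orange spring plate (the plunger), mid-width, 174 mm behind feeder_home; sinks with it. Top at rest 34 mm above the table, 2 mm below the ledges beside it. The plate, 52 mm wide in a 56 mm slot, runs from 22 mm behind this point forward under the feeder to the tooth. It sinks level as a whole, wherever pressed; fingertips may slide along it.
- tooth (a point): Centre of the top of the red tooth on the plate, 12 mm long (along the track), 40 mm wide, 16 mm ahead of feeder_home; at rest it stands 9 mm above the track's ledges and blocks the feeder; sinks with the plate.
- doorway (a point): Middle of the foot of the doorway in the wire cage's front face, at track height, 30 mm ahead of feeder_home; the doorway is 137 mm wide, its top wire 112 mm above the table. The cage is fixed to the dock, 280 mm wide, 225 mm high; its front face is upright, across the track.
- plate (a joint): How far the spring plate is pressed down: 0 = up (tooth up), 0.016 m = bottomed. The feeder can pass from about 0.009 on; hold 0.011 or more while sliding. The spring pushes back with about 3 N at first, 7 N when bottomed, and raises the plate as soon as it is let go.
- dish: Bystander: a red ceramic dish, 96 mm across and 34 mm high; origin under its centre. Leave it alone.
- jar: Bystander: an amber seed jar with a yellow cap, 68 mm across, about 105 mm high; origin under its centre. Leave it alone.
- cup: Bystander: a blue plastic drinking cup, 64 mm across the rim, 60 mm high; origin under its centre. Leave it alone.
- ring_toy: Bystander: a wooden toy ring, 70 mm across, 14 mm thick, lying flat; origin under its centre. Leave it alone.
- tub: Bystander: a small yellow open tub, 80 x 60 x 45 mm; origin under its centre. Leave it alone.
- brush: Bystander: a cleaning brush about 160 mm long, lying flat; origin near its middle. Leave it alone.
Things that resemble listed ones, but are neither listed nor needed, are in the scene too. Of the things like the feeder, leave any that is pink; of the rest the larger one is meant.

How it is judged (in metres and radians):
On the way, in this order (a step that is already met when the one before it is completed fails the run):
1. the plate is pressed down (10 mm or more) while the feeder is still short of the tooth (value of joint plate above 0.01 m and x of feeder in the frame of feeder_home below -0.055 m), for 0.05 s.
2. the feeder is home (within 5 mm) with the plate still held down (10 mm or more) (x of feeder in the frame of feeder_home between -0.005 and 0.004 m and value of joint plate above 0.01 m), for 0.05 s.
At the end, for the whole second after the job is handed in: The feeder rests within 5 mm of home along the track, and the plate has sprung back up to within 2.5 mm of its rest height, so that the tooth stands behind the feeder's foot; the robot is off both (x of feeder in the frame of feeder_home between -0.005 and 0.004 m and value of joint plate below 0.0025 m and linear speed of feeder below 0.01 m/s and contact force between the fingers and feeder below 0.1 N); the robot touches nothing.
It fails at once if the feeder is lifted off its track (over 8 mm) (z of feeder in the frame of feeder_home above 0.008 m).
It fails at once if a bystander is moved or lifted (over 25 mm) (distance of any of dish, jar, cup, ring_toy, tub, brush from where it was at the start of the episode above 0.025 m).
It also fails if it takes over 38 s, if anything falls off the work surface, if the arm or the gripper's body presses on something with over 40 N, if the wrist force passes 120 N, or if a joint passes its speed limit or range.

ROBOT

A 6-joint arm with a two-finger parallel gripper is mounted at the origin on the work surface. World frame = base frame: x ahead of the robot, y to its left, z up, the work surface at z = 0. Lengths are in m, angles in degrees, forces in N, time in s.
With the tool pointing down it reaches from about 0.325 to 0.85 m from the base axis. Payload 15.5 kg.
Tool frame: the origin (TCP) lies midway between the tips of the shut fingers; the grasp point (between the pads) lies 19 mm behind it; y points along the fingers, x is the direction in which the jaws open and shut, and the axes are right-handed (so a half turn about y gives the same grasp; the last joint's range is limited). The gripper opens to 91 mm and grips with 3 to 60 N. Pads are 32 mm wide; open, the fingers measure 118 mm over their backs; the gripper's body (76 mm by 178 mm) begins 60 mm behind the grasp point.
Start: joints at [-82.076, 28.281, 77.091, -0, 74.628, -5.472], TCP at [0.145, -0.608, 0.19] pointing down, gripper open.
Joint ranges: [-166.48, 166.48], [-47.26, 123.95], [12.59, 153.08], [-70.14, 250.14], [6.76, 159.57], [-176.63, 176.63]. Speed limits (degrees/s): [108.29, 108.29, 147.25, 172.46, 172.46, 172.46].

INTERFACE

Orientations are given as a 3x3 rotation matrix whose columns are the frame's x, y, z axes.
In Python, from bench import ctrl gives the robot as it stands. The module is installed in compiled form; this text tells all that it offers. Calls block until the motion is done:
- ctrl.goto(position, orientation): joint-space move of the TCP to a pose.
- ctrl.move_l(position, vel=0.15, ori=None, contact_N=None): straight line of the TCP; ori=None keeps the orientation; vel is the mean speed in m/s. With contact_N (N) it stops when the force on the tool has changed by that much, and returns True; else False.
- ctrl.movej(angles): joint-space move.
- ctrl.command_gripper(opening): opening from 0.0 (shut) to 1.0 (fully open); the grip force is fixed at half the most; returns when the fingers have stopped.
- ctrl.sleep(seconds).
- ctrl.ik(position, orientation): joint angles nearest the present ones, or None.
- ctrl.read_camera(name): name is "side" or "top" or "wrist"; returns the picture (400x640x3 uint8, blue, green, red); there is no depth.
- ctrl.camera_params(name): a dict with "fx", "fy", "cx", "cy" (pixels), "D" ([k1, k2, p1, p2, k3] as OpenCV has them; the pictures are not rectified), "pose" (4x4, takes a point from camera to world coordinates); the wrist camera has in their place "T_tool_cam" (4x4, takes a point from camera to tool coordinates, whose origin is the TCP and whose axes are the tool frame's). Camera axes: x right, y up, looking along -z (the intrinsics and any distortion apply to the point x, -y, -z); pixel columns grow to the right and rows downward; lengths in m; the calibration is good to about 2 mm. A picture is of the moment at which its call begins: read the wrist's pose just before it. camera_params takes no time and is no camera call.
A pose or a line that the arm cannot do raises ctrl.MotionError and nothing moves.
- ctrl.sign_off(): hands the job in, once; it reports no verdict.
Readings, each from a call of its own:
- ctrl.current_t(): time.
- ctrl.current_q(): joint angles.
- ctrl.current_dq(): joint speeds.
- ctrl.current_effort(): joint torques, N m.
- ctrl.current_tool_pos(): TCP position.
- ctrl.current_eef_rot(): TCP orientation.
- ctrl.current_contact_force(): force on the tool from outside, world axes, zero at the start.
- ctrl.current_wrist_torque(): the same for the moment, N m.
- ctrl.current_grip_width(): opening from 0.0 (shut) to 1.0 (fully open).
Only numpy, scipy, OpenCV 4.12 (cv2) and the standard library are available. Lean on these libraries where they do the work, as an engineer would, in place of code of your own. Each camera call takes 0.05 s, during which the arm holds its last target. There are 200 camera calls.

## Working session

There is one attempt and no reset: what is moved stays moved. The work goes in short steps, each a Python script; the robot and the scene stay as the last script left them, time stands still between calls to the robot, and variables do not carry over. Pictures are saved under pics/ and viewed, about 8 in all and at most 12, crops included, and the job is handed in when it is done.

```bash
mkdir -p pics; cat > h.py <<'E'
import numpy as np, cv2
from bench import ctrl
def snap(n,f):
    im=ctrl.read_camera(n); cv2.imwrite('pics/'+f,im); return im
def ray(n,uv,T=None):
    p=ctrl.camera_params(n); K=np.array([[p['fx'],0,p['cx']],[0,p['fy'],p['cy']],[0,0,1.]])
    T=np.array(p['pose']) if T is None else T
    q=cv2.undistortPoints(np.array(uv,float).reshape(-1,1,2),K,np.array(p['D'],float)).reshape(-1,2)
    d=np.c_[q[:,0],-q[:,1],-np.ones(len(q))]@T[:3,:3].T
    return T[:3,3],d
def onz(n,uv,z,T=None):
    o,d=ray(n,uv,T); return o+d*((z-o[2])/d[:,2])[:,None]
def proj(n,P,T=None):
    p=ctrl.camera_params(n); T=np.array(p['pose']) if T is None else T
    c=(np.atleast_2d(P)-T[:3,3])@T[:3,:3]*[1,-1,-1]
    K=np.array([[p['fx'],0,p['cx']],[0,p['fy'],p['cy']],[0,0,1.]])
    return cv2.projectPoints(c,np.zeros(3),np.zeros(3),K,np.array(p['D'],float))[0].reshape(-1,2)
def wristT():
    T=np.eye(4);T[:3,:3]=ctrl.current_eef_rot();T[:3,3]=ctrl.current_tool_pos()
    return T@np.array(ctrl.camera_params('wrist')['T_tool_cam'])
E
python3 - <<'E'
from h import *
a=snap('top','top0.png');b=snap('side','side0.png')
cv2.imwrite('pics/ts.png',np.vstack([a,b])[:, :])
for n in('top','side'):print(ctrl.camera_params(n))
print(ctrl.camera_params('wrist')['T_tool_cam'],ctrl.current_eef_rot(),ctrl.current_t())
E
```

```text
{'fx': 507.54080877958, 'fy': 507.54080877958, 'cx': 318.71472240375266, 'cy': 200.21755107517234, 'D': array([-0.00040803,  0.        ,  0.        ,  0.        ,  0.        ]), 'pose': array([[ 0.0084871 ,  0.99718614, -0.07448343,  0.39750292],
       [-0.99980525,  0.00713503, -0.01840004, -0.01317184],
       [-0.01781682,  0.07462508,  0.99705248,  1.65069616],
       [ 0.        ,  0.        ,  0.        ,  1.        ]])}
{'fx': 440.73565871052256, 'fy': 440.73565871052256, 'cx': 319.5364920698661, 'cy': 191.341367725195, 'D': array([0.02797192, 0.        , 0.        , 0.        , 0.        ]), 'pose': array([[-0.90049285,  0.33562574, -0.27652846,  0.05446105],
       [-0.43485521, -0.68957256,  0.5791292 ,  0.95649169],
       [ 0.00368423,  0.64175155,  0.76690376,  1.33334148],
       [ 0.        ,  0.        ,  0.        ,  1.        ]])}
[[ 9.99999882e-01  3.09722371e-05  4.85305294e-04  4.07502278e-04]
 [ 4.60343174e-04  2.61351884e-01 -9.65243483e-01 -1.95261485e-01]
 [-1.56731203e-04  9.65243592e-01  2.61351839e-01  7.37406587e-02]
 [ 0.00000000e+00  0.00000000e+00  0.00000000e+00  1.00000000e+00]] [[ 2.31658019e-01 -1.32161796e-04  9.72797278e-01]
 [-9.72796689e-01  1.07750178e-03  2.31658025e-01]
 [-1.07880714e-03 -9.99999411e-01  1.21045371e-04]] 0.1
```

View pics/top0.png

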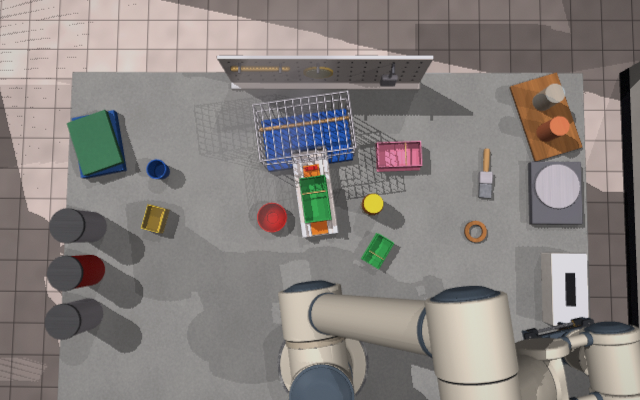

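View pics/side0.png

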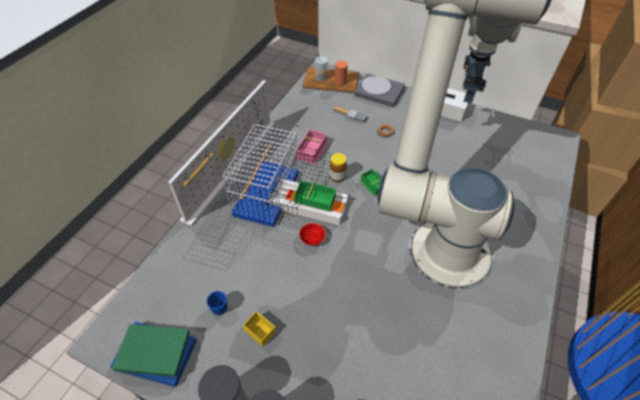

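The feeder candidates in the top view are green on the white dock (315,200), a smaller loose green one (377,250) and a pink one (400,156). The one on the dock fits: it is green, the larger of the two, and sits on the track. I'll confirm that in a crop.

```bash
python3 - <<'E'
from h import *
a=cv2.imread('pics/top0.png');b=cv2.imread('pics/side0.png')
c=cv2.resize(a[140:280,240:440],None,fx=4,fy=4,interpolation=cv2.INTER_CUBIC)
cv2.imwrite('pics/c1.png',c)
for n,im in(('top',a),('side',b)):
    h=cv2.cvtColor(im,cv2.COLOR_BGR2HSV)
    for nm,lo,hi in(('green',(50,120,40),(75,255,255)),('orange',(8,170,120),(20,255,255)),('white',(0,0,190),(180,40,255))):
        m=cv2.inRange(h,lo,hi)
        for k in cv2.findContours(m,cv2.RETR_EXTERNAL,cv2.CHAIN_APPROX_NONE)[0]:
            x,y,w,hh=cv2.boundingRect(k)
            if cv2.contourArea(k)>12 and 240<x<440 and 120<y<300:
                print(n,nm,cv2.contourArea(k),(x,y,w,hh),cv2.boxPoints(cv2.minAreaRect(k)).round(1).tolist())
                if n=='top':
                    z={'green':.086,'orange':.034,'white':.048}[nm]
                    print('   world',onz('top',cv2.boxPoints(cv2.minAreaRect(k)),z)[:,:2].round(4).tolist())
E
```

```text
top green 526.5 (362, 233, 32, 36) [[360.79998779296875, 258.1000061035156], [376.29998779296875, 232.1999969482422], [393.79998779296875, 242.6999969482422], [378.29998779296875, 268.6000061035156]]
   world [[0.3377, -0.1146], [0.4172, -0.162], [0.3856, -0.2155], [0.3063, -0.168]]
top green 1011.0 (300, 175, 31, 48) [[298.8999938964844, 178.3000030517578], [324.70001220703125, 174.60000610351562], [331.0, 218.89999389648438], [305.20001220703125, 222.5]]
   world [[0.5822, 0.0778], [0.5942, -0.0021], [0.457, -0.0226], [0.4451, 0.0567]]
top orange 155.0 (311, 221, 17, 14) [[310.5, 222.8000030517578], [325.79998779296875, 220.60000610351562], [327.3999938964844, 231.89999389648438], [312.20001220703125, 234.10000610351562]]
   world [[0.446, 0.0421], [0.4534, -0.0065], [0.4174, -0.0119], [0.41, 0.0366]]
top orange 74.0 (304, 165, 16, 12) [[302.8999938964844, 167.0], [317.79998779296875, 164.89999389648438], [319.20001220703125, 174.6999969482422], [304.29998779296875, 176.8000030517578]]
   world [[0.6248, 0.0685], [0.6321, 0.0204], [0.6004, 0.0157], [0.5932, 0.0637]]
top white 1051.
[... 2148 characters left out ...]
030517578], [291.3999938964844, 205.8000030517578]]
side white 18.5 (342, 194, 5, 8) [[342.0, 194.0], [346.0, 194.0], [346.0, 201.0], [342.0, 201.0]]
side white 70.5 (283, 180, 15, 10) [[282.79998779296875, 186.60000610351562], [285.29998779296875, 179.10000610351562], [297.6000061035156, 183.1999969482422], [295.1000061035156, 190.6999969482422]]
side white 604.5 (428, 178, 26, 37) [[424.6000061035156, 180.3000030517578], [446.29998779296875, 176.3000030517578], [453.3999938964844, 213.89999389648438], [431.70001220703125, 218.0]]
side white 1223.5 (383, 166, 45, 44) [[380.0, 198.60000610351562], [389.3999938964844, 165.5], [428.8999938964844, 176.8000030517578], [419.5, 209.8000030517578]]
```

View pics/c1.png

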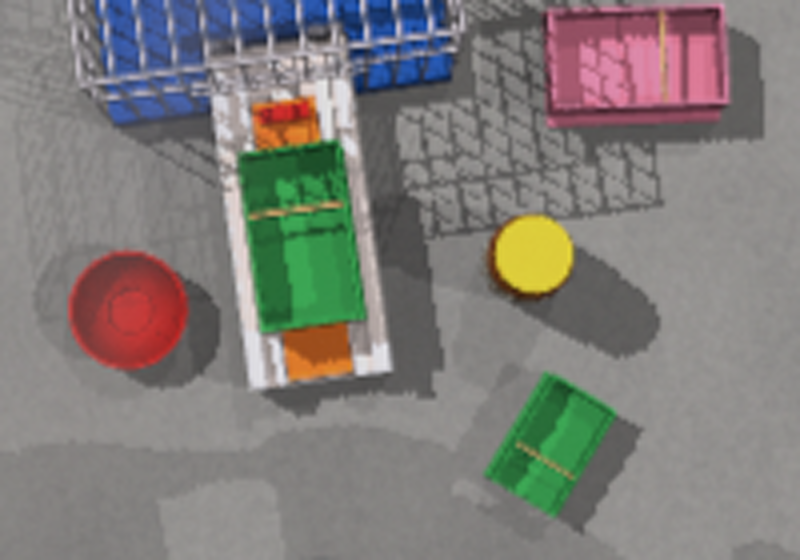

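The crop confirms the large green feeder in the dock at top (315,198), with the orange plate behind it (319,228) and the red tooth ahead (311,168). The track is turned about 8.7° and the feeder is about 89 mm short. Next I'll move above the pad and take a close look.

```bash
cat >> h.py <<'E'
def R(yaw):
    c,s=np.cos(yaw),np.sin(yaw)
    z=np.array([c,s,0]);y=np.array([0,0,-1.]);return np.c_[np.cross(y,z),y,z]
E
python3 - <<'E'
from h import *
yaw=np.radians(8.7);u=np.array([np.cos(yaw),np.sin(yaw)])
home=np.array([.4137,.0124])+.196*u
p=home-.178*u
print(home,p,ctrl.ik([*p,.2],R(yaw)))
ctrl.command_gripper(0.0)
ctrl.goto([*p,.2],R(yaw)); print(ctrl.current_t(),ctrl.current_tool_pos(),ctrl.current_contact_force())
T=wristT();np.save('T1.npy',T);snap('wrist','w1.png');print(T.round(3))
for x,y,z in[(-.196,-.026,.034),(-.196,.026,.034),(-.159,.04,.086),(-.159,-.04,.086),(.016,0,.045)]:
    P=[*(home+x*u+y*np.array([-u[1],u[0]])),z];print((x,y,z),proj('wrist',P,T).round(1))
E
```

```text
[0.6074448  0.04204712] [0.43149289 0.01512269] [-5.92722030e+00  1.19870103e+01  1.01912544e+02 -2.54444375e-14
  6.61004459e+01  7.53727797e+01]
3.9 [0.43175239 0.0145832  0.19999661] [ 0.35583731 -0.50370985  0.13413558]
[[ 0.15   0.954  0.258  0.505]
 [-0.989  0.145  0.039  0.025]
 [-0.    -0.261  0.965  0.395]
 [ 0.     0.     0.     1.   ]]
(-0.196, -0.026, 0.034) [[338.6 199.3]]
(-0.196, 0.026, 0.034) [[300.  199.3]]
(-0.159, 0.04, 0.086) [[283.8 179. ]]
(-0.159, -0.04, 0.086) [[354.5 178.9]]
(0.016, 0, 0.045) [[319.   17.8]]
```

View pics/w1.png

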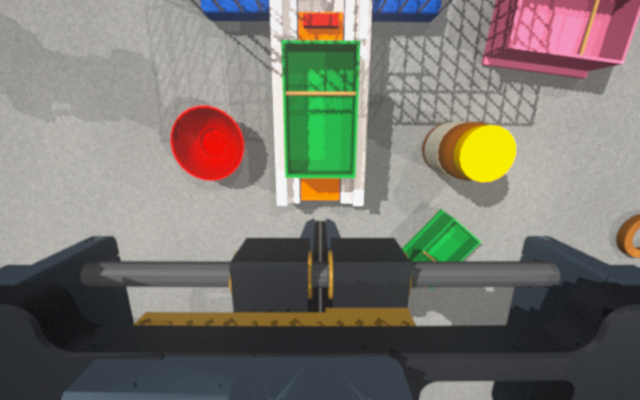

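The wrist view shows the plate's rear edge at row ~200 (columns 301–342) and the feeder's rear rim at row 177 (columns 286–356). The tooth is at (321,19). All lie within 2 px of the prediction. I'll do a quick two-view height check, then press.

```bash
python3 - <<'E'
from h import *
T=np.load('T1.npy');w=cv2.imread('pics/w1.png');t=cv2.imread('pics/top0.png')
def box(im,lo,hi,roi):
    x,y,a,b=roi;m=cv2.inRange(cv2.cvtColor(im,cv2.COLOR_BGR2HSV)[y:b,x:a],lo,hi)
    k=max(cv2.findContours(m,0,cv2.CHAIN_APPROX_NONE)[0],key=cv2.contourArea)
    return cv2.boxPoints(cv2.minAreaRect(k))+[x,y]
def srt(b): # rear-left, rear-right
    r=b[np.argsort(-b[:,1])[:2]];return r[np.argsort(r[:,0])]
for nm,lo,hi,rw,rt in(('feeder',(50,120,40),(75,255,255),(270,30,370,190),(290,170,340,226)),('plate',(5,150,90),(22,255,255),(285,170,360,215),(300,218,340,245))):
    a=srt(box(w,lo,hi,rw));b=srt(box(t,lo,hi,rt))
    for p,q in zip(a,b):
        o1,d1=ray('wrist',p,T);o2,d2=ray('top',q);d1=d1[0]/np.linalg.norm(d1);d2=d2[0]/np.linalg.norm(d2)
        s=np.linalg.lstsq(np.c_[d1,-d2],o2-o1,rcond=None)[0];A=o1+s[0]*d1;B=o2+s[1]*d2
        print(nm,p,q,((A+B)/2).round(4),'gap',np.linalg.norm(A-B).round(4),'wrist@z',onz('wrist',p,.086 if nm=='feeder' else .034,T)[0].round(4))
E
```

```text
feeder [280.16542435 176.75897217] [305.21999741 222.53999329] [0.4458 0.0591 0.0886] gap 0.0053 wrist@z [0.4462 0.0619 0.086 ]
feeder [357.16485596 177.79949951] [330.97999954 218.85999298] [ 0.4576 -0.0234  0.0871] gap 0.002 wrist@z [ 0.4581 -0.0243  0.086 ]
plate [301. 200.] [312.0399971  234.28000259] [0.4095 0.0368 0.0357] gap 0.0003 wrist@z [0.409  0.0367 0.034 ]
plate [339. 200.] [327.57999802 232.06000137] [ 0.4172 -0.013   0.037 ] gap 0.0014 wrist@z [ 0.4168 -0.014   0.034 ]
```

```bash
python3 - <<'E'
from h import *
yaw=np.radians(8.7);u=np.array([np.cos(yaw),np.sin(yaw)])
home=np.array([.413,.0117])+.196*u; np.save('home.npy',home)
p=home-.1765*u
def st(m): print(m,round(ctrl.current_t(),2),np.round(ctrl.current_tool_pos(),4),np.round(ctrl.current_contact_force(),2))
ctrl.move_l([*p,.045],vel=.12);st('above')
print(ctrl.move_l([*p,.026],vel=.03,contact_N=2.0));st('contact')
snap('wrist','w2.png')
E
```

```text
above 5.39 [0.4326 0.0146 0.0454] [-0.54  0.42 -0.13]
False
contact 6.17 [0.4323 0.0146 0.026 ] [-0.28 -0.66  0.55]
```

View pics/w2.png

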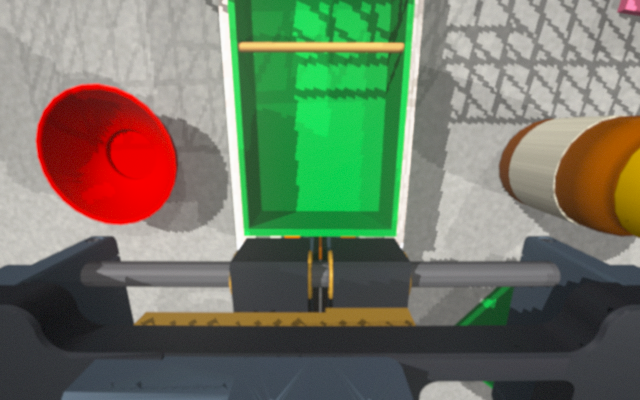

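The wrist view shows the fingers just behind the feeder's rear rim (row 237), centred on the slot. There's no force reading yet, so I'll re-read it and go lower with contact detection.

```bash
python3 - <<'E'
from h import *
def st(m): print(m,round(ctrl.current_t(),2),np.round(ctrl.current_tool_pos(),4),np.round(ctrl.current_contact_force(),2),round(ctrl.current_grip_width(),3))
st('now');x=ctrl.current_tool_pos()
for z in(.0235,.021,.0185):
    c=ctrl.move_l([x[0],x[1],z],vel=.03,contact_N=8);st(c)
a=snap('side','side2.png');cv2.imwrite('pics/s2c.png',cv2.resize(a[150:250,240:380],None,fx=5,fy=5,interpolation=cv2.INTER_CUBIC))
E
```

```text
now 6.22 [0.4324 0.0147 0.0261] [-0.19 -0.27 -0.62] 0.004
False 6.47 [0.4323 0.0146 0.0234] [ 0.13 -0.65  0.57] 0.002
False 6.72 [0.4322 0.0147 0.0209] [-0.29  0.54  0.48] 0.002
False 6.97 [0.4322 0.0147 0.0184] [-0.65  0.99 -0.28] 0.003
```

View pics/s2c.png

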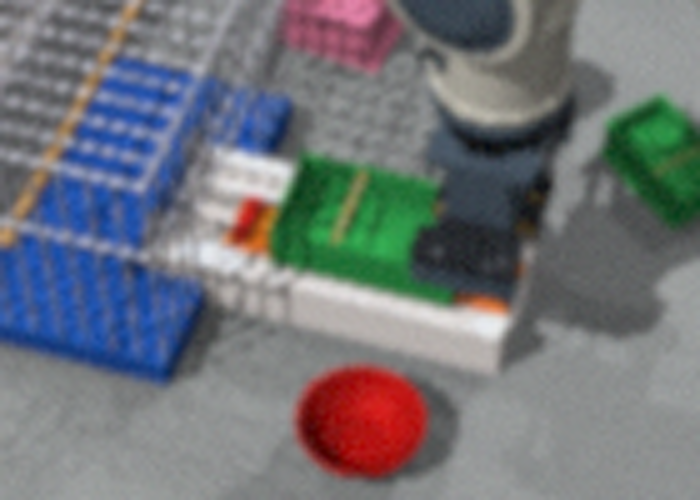

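No force even at z = 0.018, although the geometry says the plate should be pressed. I'll go a little lower with a contact stop and check the tooth in the side view.

```bash
python3 - <<'E'
from h import *
def st(m):
    f=np.mean([ctrl.current_contact_force() for _ in range(5)],0);print(m,round(ctrl.current_t(),2),np.round(ctrl.current_tool_pos(),4),f.round(2),np.round(ctrl.current_wrist_torque(),2),np.round(ctrl.current_effort(),1))
st('now');x=ctrl.current_tool_pos()
c=ctrl.move_l([x[0],x[1],.012],vel=.02,contact_N=5);st(c)
T=wristT();print(proj('wrist',x,T));p=ctrl.camera_params('wrist');print(p['fx'],p['cx'],p['cy'])
a=snap('side','side3.png');w=snap('wrist','w3.png');t=snap('top','t3.png')
def r(im,n):return cv2.resize(im,n,interpolation=cv2.INTER_CUBIC)
b=cv2.imread('pics/side0.png')
cv2.imwrite('pics/m3.png',np.vstack([np.hstack([r(b[180:220,275:345],(400,228)),r(a[180:220,275:345],(400,228))]),np.hstack([r(t[140:240,260:370],(400,364)),r(w[210:280,270:370],(400,364))])]))
E
```

```text
now 7.03 [0.4323 0.0147 0.0184] [-0.    0.32  0.14] [ 0.02 -0.01  0.02] [ -0.  -66.8 -15.    0.   -0.1  -0. ]
False 7.5 [0.4322 0.0147 0.0119] [-0.31 -0.03 -0.25] [-0.03  0.05  0.  ] [ -0.  -67.1 -14.1   0.   -0.1  -0. ]
[[319.5117411  233.39936487]]
276.41783335037354 319.8952870452378 203.5182316018029
```

View pics/m3.png

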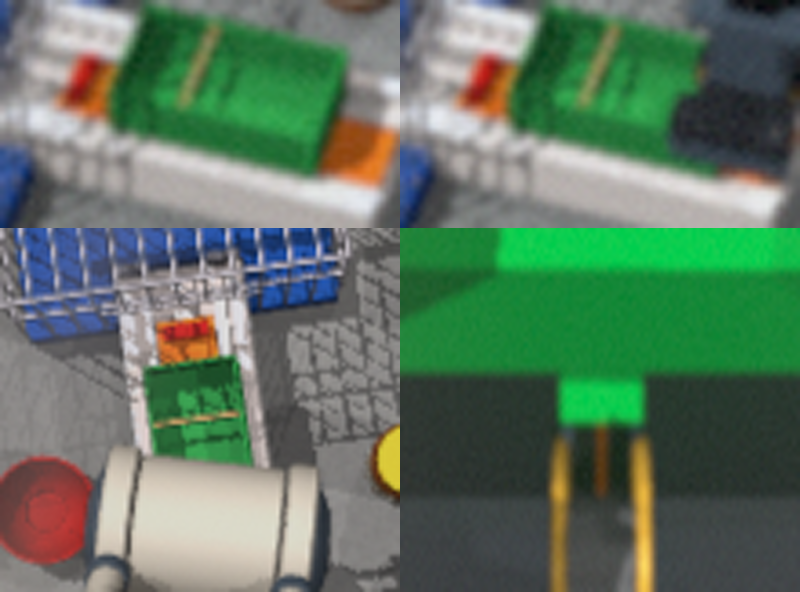

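The force is zero and the tooth looks unmoved in the side view. I'll measure the tooth's shift numerically and enlarge the finger zone to understand this.

```bash
python3 - <<'E'
from h import *
home=np.load('home.npy');yaw=np.radians(8.7);u=np.array([np.cos(yaw),np.sin(yaw)])
def red(im,roi):
    x,y,a,b=roi;h=cv2.cvtColor(im,cv2.COLOR_BGR2HSV)[y:b,x:a]
    m=cv2.inRange(h,(0,150,90),(6,255,255))|cv2.inRange(h,(174,150,90),(180,255,255));M=cv2.moments(m,True);return (M['m00'],M['m10']/M['m00']+x,M['m01']/M['m00']+y) if M['m00'] else None
for f in('side0','side2','side3'):print(f,red(cv2.imread(f'pics/{f}.png'),(280,182,300,205)))
for f in('top0','t3'):print(f,red(cv2.imread(f'pics/{f}.png'),(300,160,325,178)))
P=[*(home+.016*u)]
for z in(.045,.029):print(z,proj('side',[*P,z]),proj('top',[*P,z]))
w1=cv2.imread('pics/w1.png');w3=cv2.imread('pics/w3.png')
g=lambda w:cv2.resize(w[165:265,280:360],(400,500),interpolation=cv2.INTER_CUBIC)
o=np.hstack([g(w1),g(w3)]);cv2.imwrite('pics/m4.png',np.clip(o.astype(float)*1.6,0,255).astype(np.uint8))
E
```

```text
side0 (23.0, 288.8695652173913, 193.43478260869566)
side2 (25.0, 289.08, 193.2)
side3 (24.0, 289.0, 193.33333333333334)
top0 (52.0, 310.6923076923077, 167.8653846153846)
t3 (53.0, 310.5660377358491, 167.8679245283019)
0.045 [[288.08716971 193.1155496 ]] [[310.43444366 167.29479432]]
0.029 [[288.30062888 195.78720048]] [[310.60375446 167.98678192]]
```

View pics/m4.png

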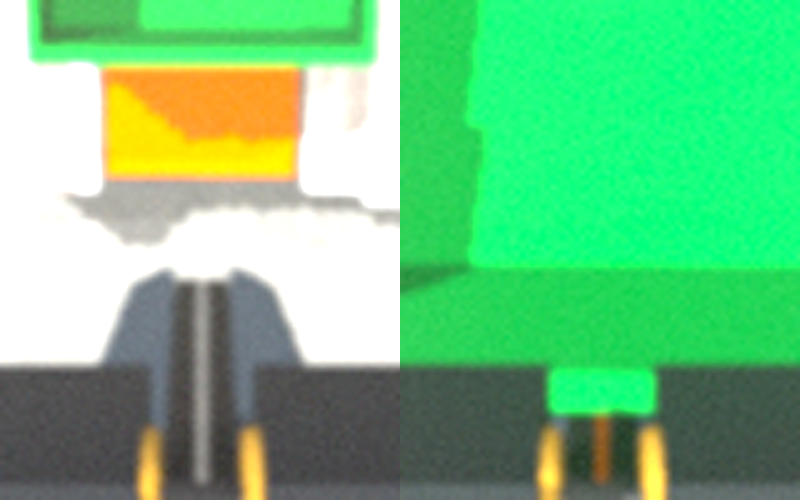

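The tooth hasn't moved at all (side view ±0.2 px, where 2.7 px were expected). In w1 the finger ends appear at row 219, where the front edge of a 32 mm wide tip at the TCP would be at row 210. So the real tips may be about 20 mm short of the TCP. I'll calibrate by tapping the bare table behind the dock.

```bash
python3 - <<'E'
from h import *
home=np.load('home.npy');yaw=np.radians(8.7);u=np.array([np.cos(yaw),np.sin(yaw)])
def st(m): print(m,round(ctrl.current_t(),2),np.round(ctrl.current_tool_pos(),4),np.round(ctrl.current_contact_force(),2))
x=ctrl.current_tool_pos();q=home-.252*u
ctrl.move_l([x[0],x[1],.05],vel=.15)
ctrl.move_l([*q,.05],vel=.15);ctrl.move_l([*q,.012],vel=.1);st('low')
print(ctrl.ik([*q,-.03],R(yaw)))
print(ctrl.move_l([*q,-.028],vel=.03,contact_N=4));st('tap')
E
```

```text
low 9.23 [0.358  0.0033 0.012 ] [-0.57 -0.46  0.78]
[-9.07512742e+00  3.44627094e+01  1.26355445e+02 -5.08888749e-14
  1.91818452e+01  7.22248726e+01]
True
tap 10.32 [ 0.3576  0.0032 -0.024 ] [-1.13 -0.14 14.02]
```

The tap landed at TCP z = −0.024. The real tips are therefore about 22–23 mm behind the reported TCP, which matches the image estimate of 21.7 mm. The body edge at row 238 shows the same shift, so body clearance stays as designed. I'll press again with that offset.

```bash
cat >> h.py <<'E'
home=np.load('home.npy');yaw=np.radians(8.7);u=np.array([np.cos(yaw),np.sin(yaw)])
OFF=.0225   # real tips this far behind reported TCP
def at(s,ztip): return [*(home+s*u),ztip-OFF]
def st(m):
    x=np.array(ctrl.current_tool_pos());f=np.mean([ctrl.current_contact_force() for _ in range(4)],0)
    print(m,round(ctrl.current_t(),2),'s',round(float((x[:2]-home)@u),4),'lat',round(float((x[:2]-home)@[-u[1],u[0]]),4),'ztip',round(x[2]+OFF,4),'F along',round(float(f[:2]@u),1),'Fz',round(f[2],1))
def red(im,roi):
    x,y,a,b=roi;h=cv2.cvtColor(im,cv2.COLOR_BGR2HSV)[y:b,x:a]
    m=cv2.inRange(h,(0,150,90),(6,255,255))|cv2.inRange(h,(174,150,90),(180,255,255));M=cv2.moments(m,True);return (M['m00'],M['m10']/M['m00']+x,M['m01']/M['m00']+y) if M['m00'] else None
E
python3 - <<'E'
from h import *
x=ctrl.current_tool_pos();ctrl.move_l([x[0],x[1],.06-OFF],vel=.15)
ctrl.move_l(at(-.1765,.06),vel=.15);ctrl.move_l(at(-.1765,.038),vel=.08);st('above')
for z in(.032,.026,.020): c=ctrl.move_l(at(-.1765,z),vel=.04,contact_N=15);st((c,z))
print(red(snap('side','side5.png'),(280,182,300,205)))
E
```

```text
above 11.96 s -0.1773 lat 0.0001 ztip 0.0379 F along -0.8 Fz 0.9
(False, 0.032) 12.26 s -0.1762 lat -0.0001 ztip 0.0321 F along 0.6 Fz 2.2
(False, 0.026) 12.56 s -0.1762 lat -0.0001 ztip 0.0259 F along 1.4 Fz 3.5
(False, 0.02) 12.86 s -0.1762 lat -0.0001 ztip 0.0201 F along 2.7 Fz 4.8
(21.0, 289.42857142857144, 195.0)
```

```bash
python3 - <<'E'
from h import *
for z in(.017,.014): 
    c=ctrl.move_l(at(-.1765,z),vel=.02,contact_N=6);st((c,z))
    if c:break
im=snap('side','side6.png');print(red(im,(280,182,300,205)))
E
```

```text
(False, 0.017) 13.21 s -0.1762 lat -0.0001 ztip 0.0172 F along 2.0 Fz 6.1
(True, 0.014) 13.42 s -0.1761 lat -0.0001 ztip 0.0154 F along -4.5 Fz 33.3
(21.0, 289.7142857142857, 195.0952380952381)
```

The plate bottoms at about 16 mm in my numbers. I'll back off 1.5 mm, which leaves about 14.5 mm pressed, and push.

```bash
python3 - <<'E'
from h import *
Z=.0173
ctrl.move_l(at(-.1762,Z),vel=.02);st('hold')
for s in(-.165,-.145,-.12,-.1):
    c=ctrl.move_l(at(s,Z),vel=.05,contact_N=15);st((c,s))
    if c:break
else:
    c=ctrl.move_l(at(-.076,Z),vel=.03,contact_N=8);st((c,'home?'))
np.save('T7.npy',wristT());snap('wrist','w7.png');print(ctrl.current_t())
E
```

```text
hold 13.74 s -0.1761 lat -0.0001 ztip 0.0177 F along 1.5 Fz 6.2
(False, -0.165) 14.12 s -0.1652 lat 0.0002 ztip 0.0175 F along 1.1 Fz 5.6
(False, -0.145) 14.67 s -0.1453 lat 0.0002 ztip 0.0174 F along 0.6 Fz 5.1
(False, -0.12) 15.32 s -0.1205 lat 0.0002 ztip 0.0174 F along 0.5 Fz 5.8
(False, -0.1) 15.87 s -0.1004 lat 0.0002 ztip 0.0174 F along 0.9 Fz 5.2
(True, 'home?') 16.4 s -0.0887 lat 0.0006 ztip 0.0171 F along -2.0 Fz 6.0
16.45
```

View pics/w7.png

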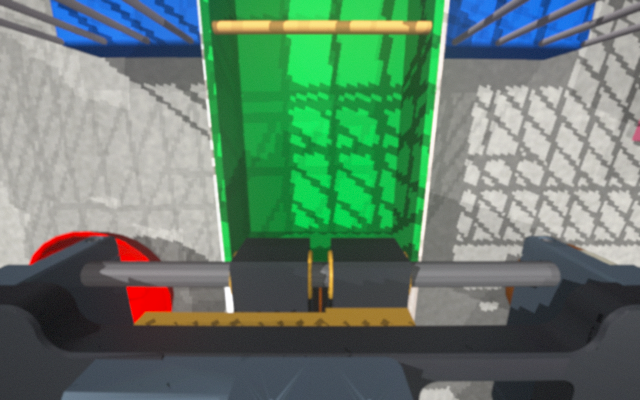

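The feeder is in the doorway and contact came at s = −0.0887 (expected −0.086). I'll push a little more to check that it is solidly against the stops.

```bash
python3 - <<'E'
from h import *
Z=.0173
c=ctrl.move_l(at(-.078,Z),vel=.01,contact_N=14);st((c,'push'))
ctrl.sleep(.2);st('hold')
im=snap('top','t8.png');k=cv2.inRange(cv2.cvtColor(im,cv2.COLOR_BGR2HSV),(50,120,40),(75,255,255))
cv2.imwrite('pics/t8c.png',cv2.resize(im[120:240,260:370],None,fx=5,fy=5,interpolation=cv2.INTER_CUBIC))
E
```

```text
(True, 'push') 16.85 s -0.0889 lat 0.0006 ztip 0.017 F along -1.5 Fz 6.8
hold 17.05 s -0.0889 lat 0.0006 ztip 0.017 F along -1.5 Fz 7.5
```

View pics/t8c.png

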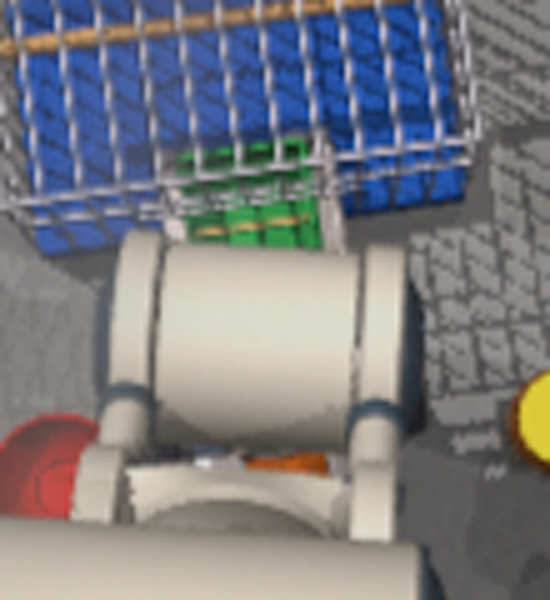

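```bash
python3 - <<'E'
from h import *
def S(P):return ((P[:,:2]-home)@u).round(4)
print('front rim s',S(onz('top',[[309,148],[309,149]],.086)))
for z in(.15,.25,.35):print('wrist edge s at z',z,S(onz('top',[[311,169]],z)))
# wood bar on feeder: before and now (wrist, z free) 
print('bar top0',S(onz('top',[[314,192.6]],.084)),'bar now',S(onz('top',[[310.5,165]],.084)))
T=np.load('T7.npy')
print('bar wrist w1',S(onz('wrist',[[320,93]],.084,np.load('T1.npy'))),'w7',S(onz('wrist',[[322,27]],.084,T)))
E
```

```text
front rim s [0.0707 0.0676]
wrist edge s at z 0.15 [-0.0044]
wrist edge s at z 0.25 [-0.0185]
wrist edge s at z 0.35 [-0.0325]
bar top0 [-0.0695] bar now [0.0175]
bar wrist w1 [-0.0668] w7 [0.0188]
```

The feeder's front rim is at +0.069 (home +0.070) and it travelled about 86 mm to a solid stop, with the wrist clear of the cage. I'll back off slightly, release the plate, move clear and check.

```bash
python3 - <<'E'
from h import *
Z=.0173
ctrl.move_l(at(-.094,Z),vel=.03);st('back')
ctrl.move_l(at(-.094,.06),vel=.06);st('up')
ctrl.move_l(at(-.12,.13),vel=.12);ctrl.move_l(at(-.17,.24),vel=.15);st('clear')
np.save('T9.npy',wristT());w=snap('wrist','w9.png');cv2.imwrite('pics/w9c.png',cv2.resize(w[:260,180:460],(800,743))[:600])
def S(P):return ((P[:,:2]-home)@u).round(4)
h=cv2.cvtColor(w,cv2.COLOR_BGR2HSV);m=cv2.inRange(h,(50,120,40),(75,255,255));m[:,:270]=0;m[:,370:]=0
k=max(cv2.findContours(m,0,2)[0],key=cv2.contourArea);r=cv2.boundingRect(k);print(r)
print('rear rim s',S(onz('wrist',[[320,r[1]+r[3]]],.086,np.load('T9.npy'))))
E
```

```text
back 17.44 s -0.094 lat 0.0 ztip 0.0177 F along 1.1 Fz 6.3
up 18.3 s -0.0942 lat 0.0001 ztip 0.0598 F along -0.5 Fz -0.5
clear 20.03 s -0.1701 lat 0.0001 ztip 0.2393 F along 1.1 Fz -0.1
(282, 0, 77, 106)
rear rim s [-0.0728]
```

View pics/w9c.png

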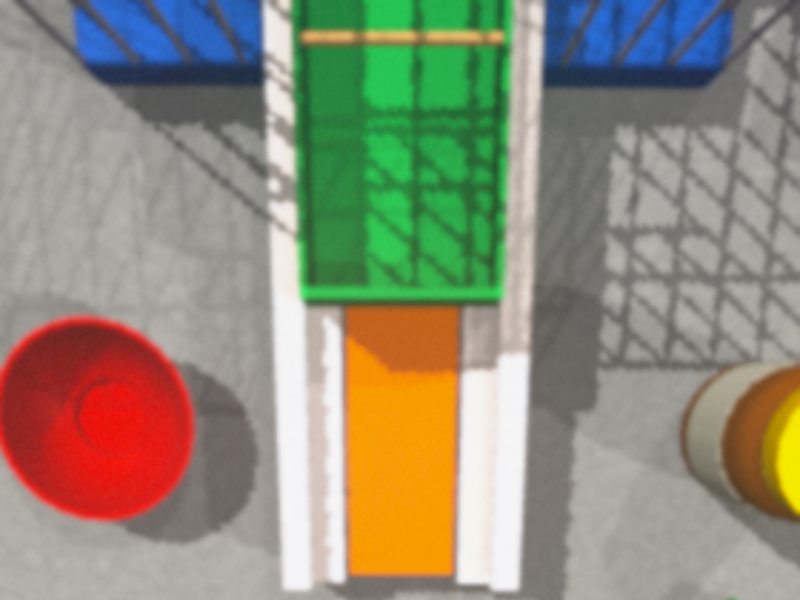

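```bash
python3 - <<'E'
from h import *
T=np.load('T9.npy');w=cv2.imread('pics/w9.png');h=cv2.cvtColor(w,cv2.COLOR_BGR2HSV)
m=cv2.inRange(h,(5,150,90),(22,255,255));m[:110]=0;m[215:]=0;m[:,:285]=0;m[:,:][:,365:]=0
ys,xs=np.nonzero(m);print('plate rows',ys.min(),ys.max())
for r in(185,192,198):
    c=xs[ys==r];P=[onz('wrist',[[c.min(),r],[c.max()+1,r]],z,T) for z in(.034,.018)]
    print(r,'width @.034/.018',[np.linalg.norm(p[0]-p[1]).round(4) for p in P])
S=lambda P:((P[:,:2]-home)@u).round(4)
e=ys.max()+1
for z in(.036,.034,.018):print('plate rear s',z,S(onz('wrist',[[320,e]],z,T)))
print('feeder rear s',S(onz('wrist',[[320,105.5]],.086,T)),'w1 plate rear',S(onz('wrist',[[320,200.5]],.034,np.load('T1.npy'))),'force',np.round(ctrl.current_contact_force(),2))
for n in('side',):
    im=snap(n,'side9.png');a=cv2.imread('pics/side0.png')
    for nm,i in(('0',a),('5',cv2.imread('pics/side6.png')),('now',im)):
        q=cv2.inRange(cv2.cvtColor(i,cv2.COLOR_BGR2HSV),(5,150,90),(22,255,255))[195:220,300:350];y,x=np.nonzero(q);print(nm,len(y),x.max()+300 if len(x) else 0,y.max()+195 if len(y) else 0)
E
```

```text
plate rows 110 200
185 width @.034/.018 [np.float64(0.0515), np.float64(0.0537)]
192 width @.034/.018 [np.float64(0.0519), np.float64(0.0541)]
198 width @.034/.018 [np.float64(0.0522), np.float64(0.0544)]
plate rear s 0.036 [-0.1959]
plate rear s 0.034 [-0.1964]
plate rear s 0.018 [-0.2007]
feeder rear s [-0.0722] w1 plate rear [-0.1968] force [-0.1   0.53 -0.59]
0 101 343 211
5 0 0 0
now 306 343 211
```

```bash
python3 -c "
from h import *
ctrl.sleep(.3);print(ctrl.current_t());ctrl.sign_off()"
```

```text
20.4333
the job is handed in; nothing more can be done
```

I pressed the plate to its bottom, backed off about 1.5 mm, and kept it held down while I pushed the feeder about 86 mm to a solid stop in the cage doorway. I then backed off, let the plate spring up, moved clear and handed in at 20.4 s. No verdict was reported.

**Tool offset:** The first press, at the stated heights, touched nothing. A tap on the bare table showed that the real fingertips lie about 22–24 mm behind the reported TCP, so I corrected for that and pressed again.

**Last checks:**
- **Feeder position:** The rear wall measured −72 mm against −70 mm nominal, and the front rim about +69 mm against +70 mm. The feeder is therefore within about 2 mm of home, which is about my measuring error.
- **Plate:** It is back at its rest height. It measured 52 mm wide at 34 mm height, and its outline in the side view matches the start.
- **Tooth:** It is hidden from view, so I infer that it stands behind the foot, because the plate rose fully.
- **Arm and bystanders:** The force on the arm was within noise when clear. I took no end-to-start measurement of the bystanders. The dish and jar looked undisturbed in the last wrist picture.

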